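Build a test-sieve stack on the shaker

ROBOT

A 6-joint arm with a two-finger parallel gripper is mounted at the origin on a cart in front of the work surface, level with it; the furniture and walls round the work are solid. World frame = base frame: x ahead of the robot, y to its left, z up, the work surface at z = 0. Lengths are in m, angles in rad, forces in N, time in s.
With the tool pointing down it reaches from about 0.3 to 0.85 m from the base axis. Payload 4.2 kg.
Tool frame: the origin (TCP) lies at the very end of the fingers, on their centre line; the grasp point (between the pads) lies manip.tcp_to_grasp behind it (manip.tcp_to_grasp is the distance from the TCP to the grasp point, in m); z points along the fingers, y is the line along which they close (so a half turn about z gives the same grasp; the last joint's range is limited). The gripper opens to 91 mm and grips with 3 to 60 N. Pads are 32 mm wide; open, the fingers measure 118 mm over their backs; the gripper's body (76 mm by 178 mm) begins 60 mm behind the grasp point.
Start: joints at [-1.126, 0.32, 1.565, -0, 1.257, -0.02], TCP at [0.258, -0.514, 0.214] pointing down, gripper open.
Joint ranges: [-3.11, 3.11], [-0.84, 2.01], [0.21, 2.61], [-1.34, 4.49], [0.05, 2.63], [-2.56, 2.56]. Speed limits (rad/s): [2.57, 2.57, 3.14, 3.14, 3.14, 3.14].

INTERFACE

Orientations are given as a unit quaternion [x, y, z, w].
In Python, from workcell import manip, vision gives the robot as it stands. The module is installed in compiled form; this text tells all that it offers.
- The arm moves only by the shell command python3 -m creep 'ROWS' [FORCE]. ROWS is JSON, a list of rows, each an object of numbers: "tx", "ty", "tz": the shift along the tool's x, y, z scaled (see below); "roll": the turn about the tool's z scaled (see below); "claw": the opening, from 0 (shut) to 1 (fully open). A call has 1 to 20 rows; each row is the pose to reach, as a shift and turn from the pose commanded when the call began, along the tool's axes at that moment; what a row does not reach only later rows make up. The controller multiplies each number of a shift by 0.2 m and each number of a turn by 120 degrees. A row lasts 1/12 s, in which the tool goes at most 41.7 mm and 7.16 degrees, less where a joint would pass 70% of its speed; a pose out of reach is approached as far as the arm can. A call with a number of a shift or a turn outside -1 to 1 is refused whole. A call with a gripper value outside its range is refused whole. The fingers move at their own pace and stop on an object; FORCE is the grip in N (left out, the last holds). Time passes only in rows, so rows that repeat a pose let the fingers close. It gives the time, the measured TCP pose, the force, the opening and the grip force at its end, in the units of the state.
- manip.get_obs(): the state, without advancing time (a new reading comes with each control period).
- vision.read_camera(name): name is "side" or "top" or "wrist"; returns a dict with "frame" (480x640x3 uint8, blue, green, red), "fx", "fy", "cx", "cy" (pixels), "R" (3x3) and "t" (3): a world point X has camera coordinates R X + t; the wrist camera has in their place "tool_from_camera" (4x4, takes a point from camera to tool coordinates, whose origin is the TCP and whose axes are the flange's). Camera axes: x right, y down, z forward; pixel columns grow to the right and rows downward; lengths in m; the calibration is good to about 2 mm. The wrist camera is an equidistant fisheye: a pixel r from the principal point sees the ray r / f radians off the axis. A picture is of the moment at which its call begins: read the wrist's pose just before it. There is no depth.
- manip.job_done(): hands the job in; it is judged then, once.
The state is a dict: "time": time; "joint_pos": joint angles; "joint_velocities": joint speeds; "effort": joint torques, N m; "ee_pos": TCP position; "eef_rot": TCP orientation; "wrist_force": force on the tool from outside, world axes, zero at the start; "wrist_torque": the same for the moment, N m; "width": finger opening in m; "grip_force": force on a finger pad.
Only numpy, scipy, OpenCV 4.12 (cv2) and the standard library are available. Lean on these libraries where they do the work, as an engineer would, in place of code of your own. Each camera call takes 0.05 s, during which the arm holds its last target. There are 200 camera calls.

TASK

Build the sieve stack on the shaker for a particle-size run, one piece at a time from the bottom up: the receiver pan into the shaker's round seat, then the fine sieve (blue rim), the medium sieve (yellow rim), the coarse sieve (red rim), and last the lid with the black knob. Every piece must sit upright and fully home in the one below, and the cuvette box, the timer and the sample jar stay where they are.

Things in the scene. Friction and masses are not known exactly. Their poses are not given: they have to be found in the camera images.
- shaker_seat (a point): seat of the sieve shaker, which is fixed: a low white box 100 x 110 mm, 38 mm high, with a round aluminium plate 92 mm wide on top and on it a dark steel collar, 66 mm wide, bore 50 mm, 10 mm high, that takes the pan's spigot. Point: centre of the collar's upper edge, 60 mm above the worktop, z up. With the pan home, the pan's point is 12 mm above this one
- pan_mid (a point): receiver pan, bare steel with closed floor, 60 mm wide, 44 high, 100 g. Point: on its axis, 22 mm above the underside, z up. Tapered spigot 0-10 mm up (41 mm wide at the tip, 48 at the shoulder), frame 56 mm wide, steel rim 34-44 mm up, 60 mm wide, bore 50 mm; floor 12 mm up. Grip across the rim (38 mm up) to keep fingers off the piece below. Its shoulder rests on the shaker's collar
- fine_sieve_mid (a point): fine sieve, blue rim, close brass mesh, 60 mm wide, 44 high, 90 g. Point: on its axis, 22 mm above the underside, z up. Tapered spigot 0-10 mm up (41 mm wide at the tip, 48 at the shoulder), frame 56 mm wide, blue rim 34-44 mm up, 60 mm wide, bore 50 mm; mesh 12 mm up. Grip across the rim (38 mm up) to keep fingers off the piece below. Seated, its point is 34 mm above the lower piece's
- medium_sieve_mid (a point): medium sieve, yellow rim, 3 mm mesh, 60 mm wide, 44 high, 90 g. Point: on its axis, 22 mm above the underside, z up. Tapered spigot 0-10 mm up (41 mm wide at the tip, 48 at the shoulder), frame 56 mm wide, yellow rim 34-44 mm up, 60 mm wide, bore 50 mm; mesh 12 mm up. Grip across the rim (38 mm up) to keep fingers off the piece below. Seated, its point is 34 mm above the lower piece's
- coarse_sieve_mid (a point): coarse sieve, red rim, 8 mm mesh, 60 mm wide, 44 high, 90 g. Point: on its axis, 22 mm above the underside, z up. Tapered spigot 0-10 mm up (41 mm wide at the tip, 48 at the shoulder), frame 56 mm wide, red rim 34-44 mm up, 60 mm wide, bore 50 mm; mesh 12 mm up. Grip across the rim (38 mm up) to keep fingers off the piece below. Seated, its point is 34 mm above the lower piece's
- sieve_lid_mid (a point): lid: flat steel disc with a black knob, 60 mm wide, 44 high, 80 g. Point: on its axis, 22 mm above the underside, z up. Spigot 0-10 mm up (41 mm wide at the tip, 48 at the shoulder), disc 10-16 mm, knob 16-44 mm, 21 mm wide, 27 in its upper 14 mm: grip there (37 mm up). Seated, its point is 34 mm above the lower piece's
- cuvette_box_mid (a point): bystander: cuvette box, white with a blue lid, 71 x 106 x 40 mm, loose; the point is its centre, 20 mm up
- timer_mid (a point): bystander: light grey lab timer, 64 x 64 x 20 mm, lying loose; the point is near its centre, 9 mm up
- sample_jar_mid (a point): bystander: white sample jar with a red cap, 60 mm wide, 85 mm high, loose; the point is its centre, 42 mm up
- cord_end (a point): obstacle: lower end of a thin grey pull cord, stiff and fixed, hanging slantwise over the left of the bench. From this point (39 mm up) it rises towards the robot and to its left: 158 mm up it is 85 mm nearer and 48 mm further left, 447 mm up 223 and 140 mm, 664 mm up 305 and 206 mm. The work lies to the right of it; pass it with the arm drawn in

How it is judged:
By the outcome, as a careful person would: the job done as asked, in the order asked, and still so for the second after the job is handed in, with the robot touching nothing.
It also fails if it takes over 128 s, if anything falls off the work surface, if the arm or the gripper's body presses on something with over 40 N, if the wrist force passes 120 N, or if a joint passes its speed limit or range.

## Working session

There is one attempt and no reset: what is moved stays moved. The work goes in short steps, Python scripts to look and compute and a shell command to move; the robot and the scene stay as the last step left them, time stands still between calls to the robot, and variables do not carry over. Pictures are saved under pics/ and viewed, at most 14 in all, crops included, and the job is handed in when it is done.

```bash
mkdir -p pics; python3 - <<'E'
from workcell import manip, vision
import cv2
o=manip.get_obs(); print({k:(o[k]) for k in ('time','joint_pos','ee_pos','eef_rot','width')}, manip.tcp_to_grasp)
for n in('top','side','wrist'):
    c=vision.read_camera(n); cv2.imwrite(f'pics/{n}0.png',c['frame']); print(n,{k:v for k,v in c.items() if k!='frame'})
E
```

```text
{'time': 0.0, 'joint_pos': array([-1.12600696e+00,  3.20297273e-01,  1.56564619e+00, -5.70696155e-06,
        1.25738507e+00, -2.00030466e-02]), 'ee_pos': array([ 0.25752392, -0.51356162,  0.21312994]), 'eef_rot': array([ 9.73116749e-01,  2.30310744e-01, -1.85614256e-04, -8.47864057e-04]), 'width': 0.09101325599390687} 0.0188
top {'fx': 515.5931989633315, 'fy': 515.5931989633315, 'cx': 306.4302148732806, 'cy': 236.07078346126158, 'R': array([[ 0.00374933, -0.9999409 ,  0.01020516],
       [-0.9915098 , -0.00504379, -0.12993409],
       [ 0.12997789, -0.00963135, -0.99147011]]), 't': array([-0.1210353 ,  0.56432839,  1.12694528])}
side {'fx': 433.72155244140976, 'fy': 433.72155244140976, 'cx': 324.1726929991371, 'cy': 242.78093988468765, 'R': array([[-0.99164674, -0.12710664,  0.02192375],
       [-0.09846094,  0.63617091, -0.76523984],
       [ 0.08331982, -0.76100623, -0.64337185]]), 't': array([0.51754612, 0.19186438, 0.91297198])}
wrist {'fx': 371.64829954431775, 'fy': 371.64829954431775, 'cx': 317.5638349150486, 'cy': 241.25700620550427, 'tool_from_camera': array([[ 1.02546458e-03, -9.68686464e-01, -2.48285083e-01,
         6.86860143e-02],
       [ 9.99999291e-01,  8.43157150e-04,  8.40602008e-04,
         6.28932484e-04],
       [-6.04936444e-04, -2.48285769e-01,  9.68686642e-01,
        -1.71038699e-01],
       [ 0.00000000e+00,  0.00000000e+00,  0.00000000e+00,
         1.00000000e+00]])}
```

View pics/top0.png

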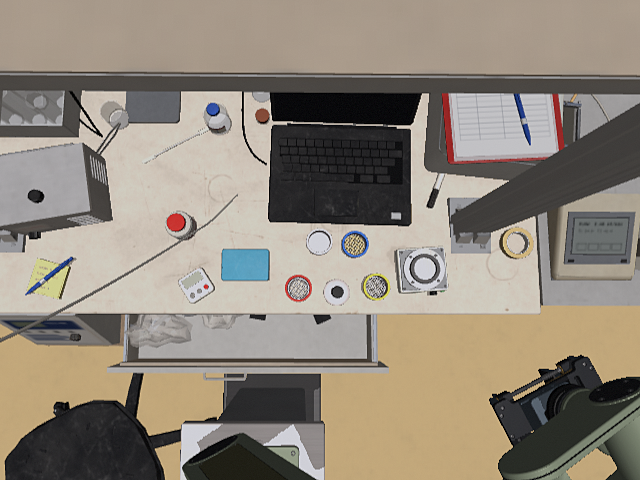

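View pics/side0.png

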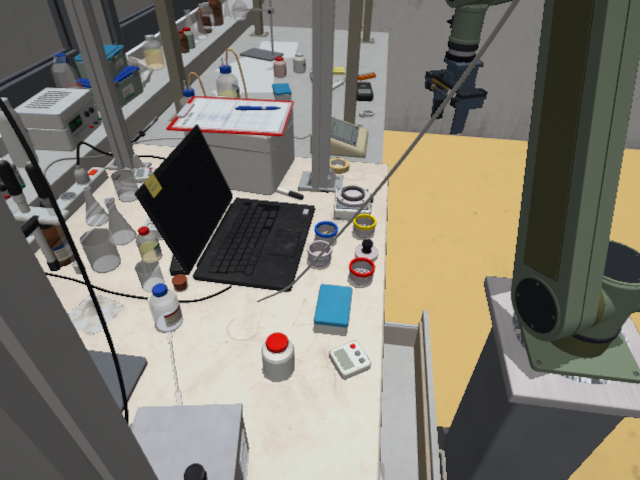

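Top view: pan about (319,242), blue (355,244), yellow (375,286), red (298,288), lid (336,292), shaker collar (423,268). The cord end is left of these pieces at about (237,196).

```bash
cat > h.py <<'E'
from workcell import manip, vision
import cv2, numpy as np
from scipy.spatial.transform import Rotation as Rn
def world(c,u,v,z,pose=None):
    if pose is None:
        d=c['R'].T@np.array([(u-c['cx'])/c['fx'],(v-c['cy'])/c['fy'],1]); o=-c['R'].T@c['t']
    else:
        x,y=(u-c['cx'])/c['fx'],(v-c['cy'])/c['fy']; r=np.hypot(x,y)+1e-12
        d=np.array([x/r*np.sin(r),y/r*np.sin(r),np.cos(r)])
        T=c['tool_from_camera']; p,R=pose
        d=R@T[:3,:3]@d; o=R@T[:3,3]+p
    return o+d*(z-o[2])/d[2]
def pix(c,X,pose):
    p,R=pose; T=c['tool_from_camera']
    q=T[:3,:3].T@(R.T@(np.asarray(X)-p)-T[:3,3]); a=np.arctan2(np.hypot(q[0],q[1]),q[2]); n=q[:2]/np.hypot(*q[:2])
    return np.array([c['cx'],c['cy']])+c['fx']*a*n
def pose():
    o=manip.get_obs(); return o['ee_pos'],Rn.from_quat(o['eef_rot']).as_matrix()
def circ(c,z,p,r,pp=None):
    "fit circle of radius r to pixel list p at height z"
    from scipy.optimize import least_squares
    P=np.array([world(c,u,v,z,pp)[:2] for u,v in p])
    s=least_squares(lambda a:np.hypot(*(P-a[:2]).T)-a[2],[*P.mean(0),r],loss='soft_l1',f_scale=.001); return s.x
E
python3 - <<'E'
from h import *
c=dict(vision.read_camera('top')); f=c['frame']
for n,u,v,z in [('pan',319,242,.044),('blue',355,244,.044),('yel',375,286,.044),('red',298,288,.044),('lid',336,291.5,.040),('seat',424,268,.06),('box',245,265,.04),('timer',197,285,.02),('jar',177,223,.085),('cord',237,196,.039)]:
    print(n,world(c,u,v,z).round(4))
h=cv2.cvtColor(f,cv2.COLOR_BGR2HSV)
for n,lo,hi,(u,v) in [('blue',100,125,(355,244)),('yel',22,35,(375,286)),('red',-1,8,(298,288))]:
    m=((h[...,0]>=max(lo,0))&(h[...,0]<=hi)&(h[...,1]>150)); k=np.zeros_like(m); k[v-20:v+20,u-20:u+20]=1
    ys,xs=np.nonzero(m&k); e=cv2.fitEllipse(cv2.convexHull(np.c_[xs,ys].astype(np.int32))); print(n,e,world(c,*e[0],.041).round(4))
cv2.imwrite('pics/topc.png',cv2.resize(f[215:315,270:460],None,fx=4,fy=4,interpolation=cv2.INTER_CUBIC))
E
```

```text
pan [ 0.5507 -0.1467  0.044 ]
blue [ 0.5466 -0.2275  0.044 ]
yel [ 0.453  -0.2712  0.044 ]
red [ 0.4478 -0.1002  0.044 ]
lid [ 0.4406 -0.1847  0.04  ]
seat [ 0.4923 -0.3774  0.06  ]
box [0.4986 0.0185 0.04  ]
timer [0.4544 0.1281 0.02  ]
jar [0.5858 0.1625 0.085 ]
cord [0.6558 0.0398 0.039 ]
blue ((354.6138000488281, 243.73590087890625), (25.39861297607422, 26.13335609436035), 80.57315826416016) [ 0.5476 -0.2269  0.041 ]
yel ((375.9443359375, 286.4065856933594), (25.646549224853516, 26.66631317138672), 90.49061584472656) [ 0.4522 -0.2737  0.041 ]
red ((297.880859375, 287.7261047363281), (25.754011154174805, 26.448753356933594), 111.98664855957031) [ 0.4485 -0.0999  0.041 ]
```

View pics/topc.png

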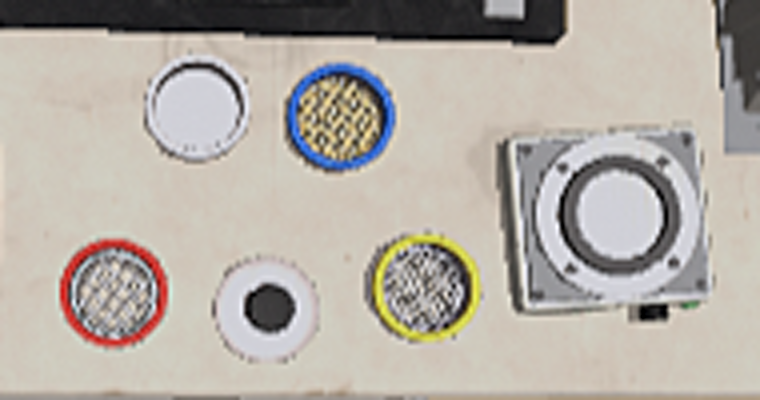

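The crop confirms the layout and shows clear gaps. Offsets in the crop: pan (197,108), seat collar (620,213), lid knob (268,307), with 4x scale from (270,215). Next I go to a look pose above the work, wrist turned so the camera stays away from the post.

```bash
cat >> h.py <<'E'
def go(x,y,z,yaw=None):
    "print scaled move to TCP world target; yaw = direction of tool y, deg"
    p,R=pose(); d=R.T@(np.array([x,y,z])-p)/.2
    cy=np.degrees(np.arctan2(R[1,1],R[0,1])); r=0 if yaw is None else -((yaw-cy+180)%360-180)/120
    print('move tx %.4f ty %.4f tz %.4f roll %.3f'%(*d,r),'yaw %.1f'%cy,'at',p.round(4), 'tilt',(R[:2,2]*1).round(4))
E
python3 -m creep '[{"tx":0.8,"ty":-0.45,"tz":-0.1,"roll":-0.778},{"tx":0.8,"ty":-0.45,"tz":-0.1,"roll":-0.778},{"tx":0.8,"ty":-0.45,"tz":-0.1,"roll":-0.778},{"tx":0.8,"ty":-0.45,"tz":-0.1,"roll":-0.778},{"tx":0.8,"ty":-0.45,"tz":-0.1,"roll":-0.778},{"tx":0.8,"ty":-0.45,"tz":-0.1,"roll":-0.778},{"tx":0.8,"ty":-0.45,"tz":-0.1,"roll":-0.778},{"tx":0.8,"ty":-0.45,"tz":-0.1,"roll":-0.778},{"tx":0.8,"ty":-0.45,"tz":-0.1,"roll":-0.778},{"tx":0.8,"ty":-0.45,"tz":-0.1,"roll":-0.778},{"tx":0.8,"ty":-0.45,"tz":-0.1,"roll":-0.778},{"tx":0.8,"ty":-0.45,"tz":-0.1,"roll":-0.778},{"tx":0.8,"ty":-0.45,"tz":-0.1,"roll":-0.778},{"tx":0.8,"ty":-0.45,"tz":-0.1,"roll":-0.778}]'
python3 -c "
from h import *
go(.47,-.2,.25,30)"
```

```text
move tx 1.6525 ty -0.9265 tz -0.1818 roll -0.778 yaw -63.4 at [ 0.2576 -0.5137  0.2134] tilt [-0.0005  0.0009]validation failed for argument at $[0]...
```

```bash

python3 -m creep '[{"tx":0.8,"ty":-0.45,"tz":-0.1,"roll":-0.778,"claw":1},{"tx":0.8,"ty":-0.45,"tz":-0.1,"roll":-0.778,"claw":1},{"tx":0.8,"ty":-0.45,"tz":-0.1,"roll":-0.778,"claw":1},{"tx":0.8,"ty":-0.45,"tz":-0.1,"roll":-0.778,"claw":1},{"tx":0.8,"ty":-0.45,"tz":-0.1,"roll":-0.778,"claw":1},{"tx":0.8,"ty":-0.45,"tz":-0.1,"roll":-0.778,"claw":1},{"tx":0.8,"ty":-0.45,"tz":-0.1,"roll":-0.778,"claw":1},{"tx":0.8,"ty":-0.45,"tz":-0.1,"roll":-0.778,"claw":1},{"tx":0.8,"ty":-0.45,"tz":-0.1,"roll":-0.778,"claw":1},{"tx":0.8,"ty":-0.45,"tz":-0.1,"roll":-0.778,"claw":1},{"tx":0.8,"ty":-0.45,"tz":-0.1,"roll":-0.778,"claw":1},{"tx":0.8,"ty":-0.45,"tz":-0.1,"roll":-0.778,"claw":1},{"tx":0.8,"ty":-0.45,"tz":-0.1,"roll":-0.778,"claw":1},{"tx":0.8,"ty":-0.45,"tz":-0.1,"roll":-0.778,"claw":1}]'
python3 -c "
from h import *
go(.47,-.2,.25,30)"
```

```text
time: 1.37
ee_pos: [0.3603, -0.3618, 0.2338]
eef_rot: [0.499, 0.867, -0.0, -0.0]
wrist_force: [-0.0, -0.2, 0.6]
width: 0.0915
grip_force: 0.0
move tx 0.4244 ty 0.8802 tz -0.0810 roll 0.001 yaw 30.1 at [ 0.3603 -0.3618  0.2338] tilt [-0.0003  0.0001]
```

```bash

python3 -m creep '[{"tx":0.42,"ty":0.88,"tz":-0.08,"roll":0,"claw":1},{"tx":0.42,"ty":0.88,"tz":-0.08,"roll":0,"claw":1},{"tx":0.42,"ty":0.88,"tz":-0.08,"roll":0,"claw":1},{"tx":0.42,"ty":0.88,"tz":-0.08,"roll":0,"claw":1},{"tx":0.42,"ty":0.88,"tz":-0.08,"roll":0,"claw":1},{"tx":0.42,"ty":0.88,"tz":-0.08,"roll":0,"claw":1},{"tx":0.42,"ty":0.88,"tz":-0.08,"roll":0,"claw":1},{"tx":0.42,"ty":0.88,"tz":-0.08,"roll":0,"claw":1}]'
python3 - <<'E'
from h import *
go(.47,-.2,.25,30)
P=pose(); c=vision.read_camera('wrist'); f=c['frame'].copy(); cv2.imwrite('pics/w1raw.png',f); np.savez('w1.npz',p=P[0],R=P[1])
for n,x,y,z in [('pan',.5507,-.1467,.044),('blue',.5476,-.2269,.044),('yel',.4522,-.2737,.044),('red',.4485,-.0999,.044),('lid',.4406,-.1847,.044),('seat',.4923,-.3774,.06)]:
    q=pix(c,[x,y,z],P); print(n,q.round(1)); cv2.drawMarker(f,tuple(int(a) for a in q.round()),(0,255,0),0,8)
cv2.imwrite('pics/w1.png',f)
E
```

```text
time: 2.03
ee_pos: [0.4705, -0.2013, 0.2497]
eef_rot: [0.501, 0.866, -0.0, -0.0]
wrist_force: [-0.4, 0.7, -0.8]
width: 0.0908
grip_force: 0.0
move tx 0.0071 ty 0.0011 tz -0.0013 roll -0.001 yaw 29.9 at [ 0.4705 -0.2013  0.2497] tilt [-0.0008 -0.0004]
pan [411.2 209.1]
blue [368.9 271.1]
yel [270.2 264.8]
red [350.4 119. ]
lid [301.5 187. ]
seat [258.3 359.7]
```

View pics/w1.png

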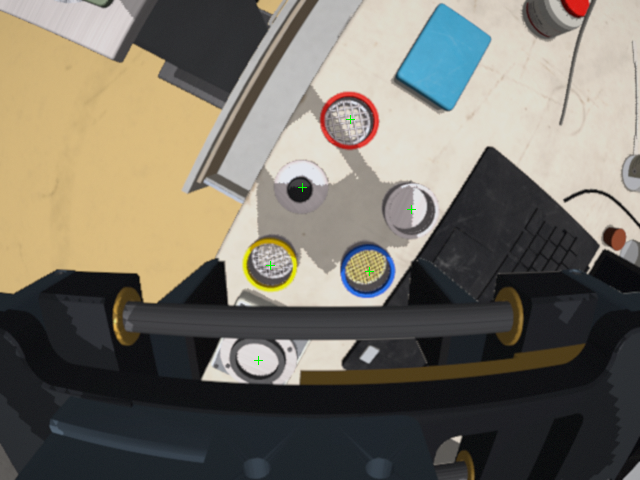

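The wrist picture matches the top-camera predictions within about 2 px: pan (409,209), blue (368,270), yellow (271,264), red (350,120), lid knob (301,188), collar (258,359).

```bash
python3 - <<'E'
from h import *
d=np.load('w1.npz'); P=(d['p'],d['R']); c=vision.read_camera('wrist'); f=c['frame']
h=cv2.cvtColor(f,cv2.COLOR_BGR2HSV)
for n,lo,hi,(u,v) in [('blue',100,125,(368,270)),('yel',22,35,(271,264)),('red',-1,8,(350,120))]:
    m=((h[...,0]>=max(lo,0))&(h[...,0]<=hi)&(h[...,1]>150)); k=np.zeros_like(m); k[v-32:v+32,u-32:u+32]=1
    ys,xs=np.nonzero(m&k); hu=cv2.convexHull(np.c_[xs,ys].astype(np.int32))[:,0]; print(n,circ(c,.044,hu,.03,P).round(4))
for n,u,v,z in [('pan',409,209,.044),('lid',301,188,.044),('seat',257.5,359,.06),('lap',430,245,.015),('lap',490,148,.015)]: print(n,world(c,u,v,z,P).round(4))
go(.55,-.147,.10,60)
E
```

```text
blue [ 0.5464 -0.2274  0.0295]
yel [ 0.4518 -0.2738  0.0297]
red [ 0.4481 -0.1012  0.0291]
pan [ 0.5486 -0.1478  0.044 ]
lid [ 0.4406 -0.1858  0.044 ]
seat [ 0.4911 -0.377   0.06  ]
lap [ 0.6024 -0.1707  0.015 ]
lap [ 0.6043 -0.0353  0.015 ]
move tx 0.0396 ty 0.4836 tz 0.7484 roll -0.251 yaw 29.9 at [ 0.4702 -0.202   0.2497] tilt [-0.0007 -0.0002]
```

```bash

python3 -m creep '[{"tx":0.037,"ty":0.482,"tz":0.3,"roll":-0.25,"claw":0.82},{"tx":0.037,"ty":0.482,"tz":0.5,"roll":-0.25,"claw":0.82},{"tx":0.037,"ty":0.482,"tz":0.6,"roll":-0.25,"claw":0.82},{"tx":0.037,"ty":0.482,"tz":0.7,"roll":-0.25,"claw":0.82},{"tx":0.037,"ty":0.482,"tz":0.8,"roll":-0.25,"claw":0.82},{"tx":0.037,"ty":0.482,"tz":0.88,"roll":-0.25,"claw":0.82},{"tx":0.037,"ty":0.482,"tz":0.88,"roll":-0.25,"claw":0.82},{"tx":0.037,"ty":0.482,"tz":0.88,"roll":-0.25,"claw":0.82}]' 15
python3 -c "
from h import *
go(.5495,-.147,.020,60)
P=pose();c=vision.read_camera('wrist');cv2.imwrite('pics/w2.png',c['frame'][:, :]); print(pix(c,[.5495,-.147,.044],P))"
```

```text
time: 2.8
ee_pos: [0.55, -0.1475, 0.0735]
eef_rot: [0.26, 0.966, -0.0, -0.001]
wrist_force: [0.1, -0.7, 0.0]
width: 0.0746
grip_force: 0.0
move tx 0.0029 ty 0.0012 tz 0.2673 roll -0.001 yaw 59.9 at [ 0.55   -0.1475  0.0735] tilt [-0.0018  0.0003]
[319.89727531 270.98263947]
```

View pics/w2.png

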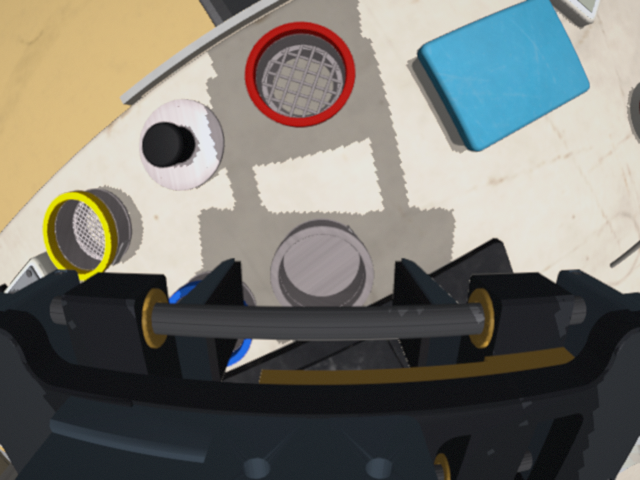

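The pan's rim centre is at about (322,270), against a predicted (320,271), so it lies between the fingers. I go down and grip.

```bash

python3 -m creep '[{"tx":0.003,"ty":0,"tz":0.14,"roll":0,"claw":0.82},{"tx":0.003,"ty":0,"tz":0.265,"roll":0,"claw":0.82},{"tx":0.003,"ty":0,"tz":0.265,"roll":0,"claw":0.82},{"tx":0.003,"ty":0,"tz":0.265,"roll":0,"claw":0.5},{"tx":0.003,"ty":0,"tz":0.265,"roll":0,"claw":0.5},{"tx":0.003,"ty":0,"tz":0.265,"roll":0,"claw":0.5},{"tx":0.003,"ty":0,"tz":0.265,"roll":0,"claw":0.5},{"tx":0.003,"ty":0,"tz":0.265,"roll":0,"claw":0.5},{"tx":0.003,"ty":0,"tz":0.265,"roll":0,"claw":0.5}]' 15
python3 -c "
from h import *
p=pose()[0];print(p); go(.4915,-.377,.125)"
```

```text
time: 3.6
ee_pos: [0.5519, -0.1469, 0.0232]
eef_rot: [0.259, 0.966, -0.0, 0.002]
wrist_force: [0.4, -0.4, 6.6]
width: 0.0603
grip_force: 15.0
[ 0.55192055 -0.14688721  0.02323682]
move tx -0.3162 ty -1.1470 tz -0.5083 roll 0.000 yaw 60.0 at [ 0.5519 -0.1469  0.0232] tilt [ 0.0046 -0.0017]
```

```bash

python3 -m creep '[{"tx":0,"ty":0,"tz":-0.15,"roll":0,"claw":0.5},{"tx":0,"ty":0,"tz":-0.35,"roll":0,"claw":0.5},{"tx":0,"ty":0,"tz":-0.54,"roll":0,"claw":0.5},{"tx":0,"ty":0,"tz":-0.54,"roll":0,"claw":0.5},{"tx":0,"ty":0,"tz":-0.54,"roll":0,"claw":0.5}]' 15
python3 -c "
from h import *
go(.4915,-.377,.125,45)
P=pose();c=vision.read_camera('wrist');cv2.imwrite('pics/w3.png',c['frame'][150:400,180:480]); print(pix(c,P[0]+P[1]@[0,0,.0232-.044],P))"
```

```text
time: 4.02
ee_pos: [0.5517, -0.1466, 0.1319]
eef_rot: [0.259, 0.966, -0.0, 0.003]
wrist_force: [-0.6, -0.4, -1.5]
width: 0.0603
grip_force: 15.0
move tx -0.3155 ty -1.1479 tz 0.0348 roll 0.125 yaw 60.0 at [ 0.5517 -0.1466  0.1319] tilt [ 0.0061 -0.0018]
[319.86668572 308.88510326]
```

View pics/w3.png

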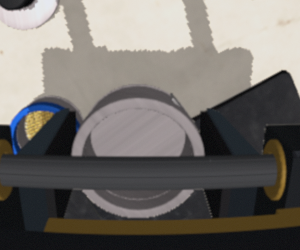

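The held pan's rim is centred at about (318.5,306.5) in the full image, roughly 1 mm off the tool centre, which is fine. I carry it to the seat.

```bash

python3 -m creep '[{"tx":-0.1,"ty":-0.2,"tz":0,"roll":0,"claw":0.5},{"tx":-0.2,"ty":-0.4,"tz":0,"roll":0,"claw":0.5},{"tx":-0.3,"ty":-0.6,"tz":0,"roll":0,"claw":0.5},{"tx":-0.32,"ty":-0.8,"tz":0,"roll":0,"claw":0.5},{"tx":-0.32,"ty":-0.95,"tz":0,"roll":0,"claw":0.5},{"tx":-0.32,"ty":-0.95,"tz":0,"roll":0,"claw":0.5},{"tx":-0.32,"ty":-0.95,"tz":0,"roll":0,"claw":0.5},{"tx":-0.32,"ty":-0.95,"tz":0,"roll":0,"claw":0.5},{"tx":-0.32,"ty":-0.95,"tz":0,"roll":0,"claw":0.5}]' 15
python3 -c "
from h import *
go(.4925,-.3775,.09,60)"
```

```text
time: 4.82
ee_pos: [0.5105, -0.3412, 0.1279]
eef_rot: [0.258, 0.966, 0.001, -0.001]
wrist_force: [1.1, -0.7, -0.9]
width: 0.06
grip_force: 15.0
move tx -0.0130 ty -0.2021 tz 0.1893 roll 0.000 yaw 60.1 at [ 0.5105 -0.3412  0.1279] tilt [-0.0016  0.0017]
```

```bash

python3 -m creep '[{"tx":-0.013,"ty":-0.1,"tz":0,"roll":0,"claw":0.5},{"tx":-0.013,"ty":-0.202,"tz":0,"roll":0,"claw":0.5},{"tx":-0.013,"ty":-0.202,"tz":0.1,"roll":0,"claw":0.5},{"tx":-0.013,"ty":-0.202,"tz":0.17,"roll":0,"claw":0.5},{"tx":-0.013,"ty":-0.202,"tz":0.17,"roll":0,"claw":0.5},{"tx":-0.013,"ty":-0.202,"tz":0.17,"roll":0,"claw":0.5}]' 15
python3 -c "
from h import *
go(.4925,-.3775,.0735,60)
c=vision.read_camera('top');cv2.imwrite('pics/t2.png',cv2.resize(c['frame'][215:325,370:480],None,fx=5,fy=5,interpolation=cv2.INTER_CUBIC))
P=pose();c=vision.read_camera('wrist');cv2.imwrite('pics/w4.png',c['frame'][150:400,180:480])"
```

```text
time: 5.32
ee_pos: [0.4928, -0.3774, 0.0943]
eef_rot: [0.258, 0.966, 0.001, -0.001]
wrist_force: [-0.3, 0.9, -0.3]
width: 0.06
grip_force: 15.0
move tx 0.0008 ty -0.0010 tz 0.1038 roll 0.001 yaw 60.1 at [ 0.4928 -0.3774  0.0943] tilt [-0.0016  0.0015]
```

View pics/w4.png

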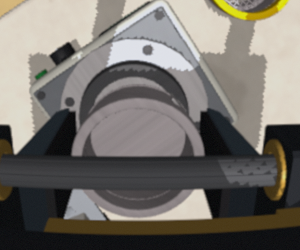

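The pan hangs centred over the dark collar (crop about (138,120)). I lower it in small steps.

```bash

python3 -m creep '[{"tx":0,"ty":0,"tz":0.025,"roll":0,"claw":0.5},{"tx":0,"ty":0,"tz":0.05,"roll":0,"claw":0.5},{"tx":0,"ty":0,"tz":0.075,"roll":0,"claw":0.5},{"tx":0,"ty":0,"tz":0.095,"roll":0,"claw":0.5},{"tx":0,"ty":0,"tz":0.108,"roll":0,"claw":0.5},{"tx":0,"ty":0,"tz":0.108,"roll":0,"claw":0.5},{"tx":0,"ty":0,"tz":0.108,"roll":0,"claw":0.5}]' 15

```

```text
time: 6.0
ee_pos: [0.4918, -0.3789, 0.0734]
eef_rot: [0.259, 0.966, 0.0, -0.001]
wrist_force: [-3.9, 1.0, 2.1]
width: 0.0601
grip_force: 15.0
```

```bash

python3 -m creep '[{"tx":0,"ty":0,"tz":0,"roll":0,"claw":0.85},{"tx":0,"ty":0,"tz":0,"roll":0,"claw":0.85},{"tx":0,"ty":0,"tz":0,"roll":0,"claw":0.85},{"tx":0,"ty":0,"tz":0,"roll":0,"claw":0.85},{"tx":0,"ty":0,"tz":-0.2,"roll":0,"claw":0.85},{"tx":0,"ty":0,"tz":-0.4,"roll":0,"claw":0.85},{"tx":0,"ty":0,"tz":-0.5,"roll":0,"claw":0.85},{"tx":0,"ty":0,"tz":-0.5,"roll":0,"claw":0.85},{"tx":0,"ty":0,"tz":-0.5,"roll":0,"claw":0.85}]' 15
python3 - <<'E'
from h import *
go(.547,-.227,.08,60)
P=pose();c=vision.read_camera('wrist');f=c['frame']
cs=vision.read_camera('side')['frame'][140:270,270:400]
cv2.imwrite('pics/m5.png',np.hstack([f[150:410,180:480],cv2.resize(cs,(260,260))])); print(pix(c,[.4915,-.378,.094],P)-[180,150])
E
```

```text
time: 6.75
ee_pos: [0.4933, -0.3795, 0.1747]
eef_rot: [0.259, 0.966, -0.001, 0.002]
wrist_force: [0.0, 0.0, -0.8]
width: 0.0773
grip_force: 0.0
move tx 0.1504 ty 0.7945 tz 0.4728 roll -0.000 yaw 60.0 at [ 0.4933 -0.3795  0.1747] tilt [ 0.0028 -0.002 ]
[139.77577477  94.65968478]
```

View pics/m5.png

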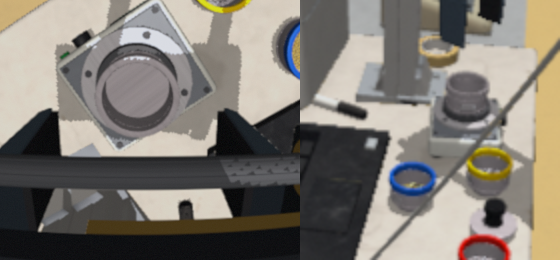

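The pan is upright and home; its rim is at crop (139,94), as predicted for (0.4915,-0.378). Next is the blue sieve.

```bash

python3 -m creep '[{"tx":0.05,"ty":0.2,"tz":0,"roll":0,"claw":0.85},{"tx":0.1,"ty":0.4,"tz":0,"roll":0,"claw":0.85},{"tx":0.15,"ty":0.6,"tz":0.1,"roll":0,"claw":0.85},{"tx":0.15,"ty":0.795,"tz":0.25,"roll":0,"claw":0.85},{"tx":0.15,"ty":0.795,"tz":0.4,"roll":0,"claw":0.85},{"tx":0.15,"ty":0.795,"tz":0.5,"roll":0,"claw":0.85},{"tx":0.15,"ty":0.795,"tz":0.5,"roll":0,"claw":0.85},{"tx":0.15,"ty":0.795,"tz":0.5,"roll":0,"claw":0.85}]' 15
python3 -c "
from h import *
go(.547,-.227,.020,60)"
```

```text
time: 7.52
ee_pos: [0.5448, -0.2257, 0.0713]
eef_rot: [0.259, 0.966, 0.0, -0.002]
wrist_force: [0.1, 0.2, 1.7]
width: 0.0777
grip_force: 0.0
move tx -0.0140 ty -0.0003 tz 0.2564 roll 0.000 yaw 60.0 at [ 0.5448 -0.2257  0.0713] tilt [-0.0046  0.0019]
```

```bash

python3 -m creep '[{"tx":-0.01,"ty":0,"tz":0.14,"roll":0,"claw":0.85},{"tx":-0.01,"ty":0,"tz":0.25,"roll":0,"claw":0.85},{"tx":-0.01,"ty":0,"tz":0.25,"roll":0,"claw":0.85},{"tx":-0.01,"ty":0,"tz":0.25,"roll":0,"claw":0.5},{"tx":-0.01,"ty":0,"tz":0.25,"roll":0,"claw":0.5},{"tx":-0.01,"ty":0,"tz":0.25,"roll":0,"claw":0.5},{"tx":-0.01,"ty":0,"tz":0.25,"roll":0,"claw":0.5},{"tx":-0.01,"ty":0,"tz":0.25,"roll":0,"claw":0.5},{"tx":-0.01,"ty":0,"tz":0.25,"roll":0,"claw":0.5}]' 15
python3 -c "
from h import *
for i in range(3): go(.547,-.227,.020); vision.read_camera('top')"
python3 -m creep '[{"tx":0,"ty":0,"tz":-0.15,"roll":0,"claw":0.5},{"tx":0,"ty":0,"tz":-0.35,"roll":0,"claw":0.5},{"tx":0,"ty":0,"tz":-0.55,"roll":0,"claw":0.5},{"tx":0,"ty":0,"tz":-0.75,"roll":0,"claw":0.5},{"tx":0,"ty":0,"tz":-0.75,"roll":0,"claw":0.5},{"tx":0,"ty":0,"tz":-0.75,"roll":0,"claw":0.5}]' 15
python3 -c "
from h import *
for i in range(3): go(.4915,-.378,.15,60); vision.read_camera('top')
P=pose();c=vision.read_camera('wrist');f=c['frame'];h=cv2.cvtColor(f,cv2.COLOR_BGR2HSV)
cv2.imwrite('pics/w6.png',f)
m=((h[...,0]>100)&(h[...,0]<125)&(h[...,1]>150));m[:150]=0;m[400:]=0;m[:,:200]=0;m[:,440:]=0
ys,xs=np.nonzero(m);print(xs.min(),xs.max(),ys.min(),ys.max())
hu=cv2.convexHull(np.c_[xs,ys].astype(np.int32))[:,0]
a=circ(c,P[0][2]-.0205+.044,hu,.03,P);print(a, (P[1].T@np.array([a[0]-P[0][0],a[1]-P[0][1],0])).round(4))"
```

```text
time: 8.27
ee_pos: [0.5492, -0.2283, 0.0254]
eef_rot: [0.259, 0.966, -0.001, 0.002]
wrist_force: [-0.9, -1.1, 6.6]
width: 0.0602
grip_force: 15.0
move tx 0.0130 ty 0.0001 tz 0.0270 roll 0.000 yaw 60.0 at [ 0.5492 -0.2283  0.0254] tilt [ 0.0038 -0.0022]
move tx 0.0129 ty 0.0001 tz 0.0270 roll 0.000 yaw 60.0 at [ 0.5492 -0.2283  0.0254] tilt [ 0.0037 -0.0022]
move tx 0.0129 ty 0.0000 tz 0.0269 roll 0.000 yaw 60.0 at [ 0.5492 -0.2283  0.0254] tilt [ 0.0037 -0.0022]
time: 8.92
ee_pos: [0.5492, -0.2278, 0.1765]
eef_rot: [0.259, 0.966, -0.0, 0.003]
wrist_force: [-0.4, 0.7, -1.6]
width: 0.0601
grip_force: 15.0
move tx -0.1251 ty -0.7946 tz 0.1328 roll -0.000 yaw 60.0 at [ 0.5492 -0.2278  0.1765] tilt [ 0.006  -0.0025]
move tx -0.1334 ty -0.7937 tz 0.1205 roll -0.000 yaw 60.0 at [ 0.5478 -0.2272  0.1741] tilt [ 0.0012 -0.0005]
move tx -0.1379 ty -0.7930 tz 0.1127 roll -0.000 yaw 60.0 at [ 0.547  -0.2269  0.1726] tilt [-0.0017  0.0008]
251 384 236 359
[ 0.54241082 -0.22549283  0.02917865] [ 0.0043 -0.001   0.    ]
```

```bash
cat >> h.py <<'E'
def held(lo,hi,zg):
    "offset of held coloured rim from the TCP in tool axes; zg = TCP height over the piece's underside"
    P=pose();c=vision.read_camera('wrist');f=c['frame'];h=cv2.cvtColor(f,cv2.COLOR_BGR2HSV)
    m=((h[...,0]>=lo)&(h[...,0]<=hi)&(h[...,1]>130));m[:200]=0;m[400:]=0;m[:,:225]=0;m[:,415:]=0
    ys,xs=np.nonzero(m);hu=cv2.convexHull(np.c_[xs,ys].astype(np.int32))[:,0]
    a=circ(c,P[0][2]-zg+.044,hu,.03,P);print('r',a[2],'offset tool',(P[1].T@np.array([a[0]-P[0][0],a[1]-P[0][1],0])).round(4),'world',(a[:2]-P[0][:2]).round(4))
E
python3 -m creep '[{"tx":-0.1,"ty":-0.2,"tz":0,"roll":0,"claw":0.5},{"tx":-0.13,"ty":-0.4,"tz":0,"roll":0,"claw":0.5},{"tx":-0.13,"ty":-0.6,"tz":0,"roll":0,"claw":0.5},{"tx":-0.13,"ty":-0.75,"tz":0,"roll":0,"claw":0.5},{"tx":-0.13,"ty":-0.79,"tz":0,"roll":0,"claw":0.5},{"tx":-0.13,"ty":-0.79,"tz":0,"roll":0,"claw":0.5},{"tx":-0.13,"ty":-0.79,"tz":0,"roll":0,"claw":0.5},{"tx":-0.13,"ty":-0.79,"tz":0,"roll":0,"claw":0.5},{"tx":-0.13,"ty":-0.79,"tz":0,"roll":0,"claw":0.5},{"tx":-0.13,"ty":-0.79,"tz":0,"roll":0,"claw":0.5},{"tx":-0.13,"ty":-0.79,"tz":0,"roll":0,"claw":0.5},{"tx":-0.13,"ty":-0.79,"tz":0,"roll":0,"claw":0.5}]' 15
python3 -c "
from h import *
held(100,125,.0254); go(.4915,-.378,.1145,60)"
```

```text
time: 10.12
ee_pos: [0.4918, -0.3765, 0.1735]
eef_rot: [0.258, 0.966, -0.0, 0.0]
wrist_force: [0.5, 0.6, -0.9]
width: 0.0601
grip_force: 15.0
r 0.030162735638632053 offset tool [ 0.0025 -0.0011 -0.    ] world [-0.0027  0.0003]
move tx -0.0024 ty -0.0062 tz 0.2948 roll 0.000 yaw 60.0 at [ 0.4917 -0.3767  0.1735] tilt [ 0.0002 -0.0001]
```

```bash

python3 -m creep '[{"tx":-0.015,"ty":-0.006,"tz":0.12,"roll":0,"claw":0.5},{"tx":-0.015,"ty":-0.006,"tz":0.22,"roll":0,"claw":0.5},{"tx":-0.015,"ty":-0.006,"tz":0.22,"roll":0,"claw":0.5},{"tx":-0.015,"ty":-0.006,"tz":0.22,"roll":0,"claw":0.5},{"tx":-0.015,"ty":-0.006,"tz":0.22,"roll":0,"claw":0.5},{"tx":-0.015,"ty":-0.006,"tz":0.22,"roll":0,"claw":0.5},{"tx":-0.015,"ty":-0.006,"tz":0.22,"roll":0,"claw":0.5},{"tx":-0.015,"ty":-0.006,"tz":0.24,"roll":0,"claw":0.5},{"tx":-0.015,"ty":-0.006,"tz":0.26,"roll":0,"claw":0.5},{"tx":-0.015,"ty":-0.006,"tz":0.28,"roll":0,"claw":0.5},{"tx":-0.015,"ty":-0.006,"tz":0.3,"roll":0,"claw":0.5},{"tx":-0.015,"ty":-0.006,"tz":0.315,"roll":0,"claw":0.5},{"tx":-0.015,"ty":-0.006,"tz":0.325,"roll":0,"claw":0.5},{"tx":-0.015,"ty":-0.006,"tz":0.325,"roll":0,"claw":0.5},{"tx":-0.015,"ty":-0.006,"tz":0.325,"roll":0,"claw":0.5},{"tx":-0.015,"ty":-0.006,"tz":0.325,"roll":0,"claw":0.5}]' 15

```

```text
time: 11.5
ee_pos: [0.4934, -0.3798, 0.1094]
eef_rot: [0.259, 0.966, -0.0, 0.0]
wrist_force: [-1.7, 0.8, 4.5]
width: 0.0606
grip_force: 15.0
```

```bash
cat >> h.py <<'E'
def ring(lo,hi,x,y,z):
    "circle of a coloured rim near world point, z of its top"
    P=pose();c=vision.read_camera('wrist');h=cv2.cvtColor(c['frame'],cv2.COLOR_BGR2HSV)
    u,v=pix(c,[x,y,z],P).astype(int); R=int(1.25*np.hypot(*(pix(c,[x+.03,y,z],P)-[u,v])))
    m=((h[...,0]>=lo)&(h[...,0]<=hi)&(h[...,1]>130)); k=np.zeros_like(m); k[max(v-R,0):v+R,max(u-R,0):u+R]=1
    ys,xs=np.nonzero(m&k);hu=cv2.convexHull(np.c_[xs,ys].astype(np.int32))[:,0]
    print('ring',circ(c,z,hu,.03,P).round(4))
E
python3 -m creep '[{"tx":0,"ty":0,"tz":0,"roll":0,"claw":0.85},{"tx":0,"ty":0,"tz":0,"roll":0,"claw":0.85},{"tx":0,"ty":0,"tz":0,"roll":0,"claw":0.85},{"tx":0,"ty":0,"tz":0,"roll":0,"claw":0.85},{"tx":0,"ty":0,"tz":-0.2,"roll":0,"claw":0.85},{"tx":0,"ty":0,"tz":-0.4,"roll":0,"claw":0.85},{"tx":0,"ty":0,"tz":-0.45,"roll":0,"claw":0.85},{"tx":0,"ty":0,"tz":-0.45,"roll":0,"claw":0.85},{"tx":0,"ty":0,"tz":-0.45,"roll":0,"claw":0.85},{"tx":0,"ty":0,"tz":-0.45,"roll":0,"claw":0.85},{"tx":0,"ty":0,"tz":-0.45,"roll":0,"claw":0.85},{"tx":0,"ty":0,"tz":-0.45,"roll":0,"claw":0.85},{"tx":0,"ty":0,"tz":-0.45,"roll":0,"claw":0.85}]' 15
python3 - <<'E'
from h import *
go(.452,-.2738,.10,30)
ring(100,125,.4915,-.378,.128)
E
```

```text
time: 12.58
ee_pos: [0.493, -0.3794, 0.1971]
eef_rot: [0.259, 0.966, 0.0, -0.001]
wrist_force: [-0.3, 0.6, 0.2]
width: 0.0778
grip_force: 0.0
move tx 0.4403 ty 0.3546 tz 0.4864 roll 0.250 yaw 60.0 at [ 0.493  -0.3794  0.1971] tilt [-0.0018  0.0014]
ring [ 0.4908 -0.3796  0.0296]
```

Blue is home: its ring measures the right radius at the expected height and place. Next is yellow.

```bash

python3 -m creep '[{"tx":0.15,"ty":0.12,"tz":0,"roll":0.06,"claw":0.85},{"tx":0.3,"ty":0.24,"tz":0.1,"roll":0.12,"claw":0.85},{"tx":0.44,"ty":0.355,"tz":0.25,"roll":0.18,"claw":0.85},{"tx":0.44,"ty":0.355,"tz":0.4,"roll":0.25,"claw":0.85},{"tx":0.44,"ty":0.355,"tz":0.55,"roll":0.25,"claw":0.85},{"tx":0.44,"ty":0.355,"tz":0.63,"roll":0.25,"claw":0.85},{"tx":0.44,"ty":0.355,"tz":0.63,"roll":0.25,"claw":0.85},{"tx":0.44,"ty":0.355,"tz":0.63,"roll":0.25,"claw":0.85},{"tx":0.44,"ty":0.355,"tz":0.63,"roll":0.25,"claw":0.85},{"tx":0.44,"ty":0.355,"tz":0.63,"roll":0.25,"claw":0.85},{"tx":0.44,"ty":0.355,"tz":0.63,"roll":0.25,"claw":0.85},{"tx":0.44,"ty":0.355,"tz":0.63,"roll":0.25,"claw":0.85}]' 15
python3 -c "
from h import *
ring(22,35,.452,-.2738,.044);go(.452,-.2738,.021,30)"
```

```text
time: 13.63
ee_pos: [0.4533, -0.2747, 0.0734]
eef_rot: [0.5, 0.866, -0.0, 0.001]
wrist_force: [0.2, -1.4, 1.2]
width: 0.0773
grip_force: 0.0
ring [ 0.4513 -0.2745  0.0299]
move tx 0.0066 ty -0.0030 tz 0.2609 roll -0.000 yaw 30.0 at [ 0.4531 -0.2746  0.0732] tilt [ 0.0015 -0.001 ]
```

```bash

python3 -m creep '[{"tx":0.005,"ty":-0.005,"tz":0.13,"roll":0,"claw":0.85},{"tx":0.005,"ty":-0.005,"tz":0.2,"roll":0,"claw":0.85},{"tx":0.005,"ty":-0.005,"tz":0.25,"roll":0,"claw":0.85},{"tx":0.005,"ty":-0.005,"tz":0.25,"roll":0,"claw":0.85},{"tx":0.005,"ty":-0.005,"tz":0.25,"roll":0,"claw":0.85},{"tx":0.005,"ty":-0.005,"tz":0.25,"roll":0,"claw":0.85},{"tx":0.005,"ty":-0.005,"tz":0.25,"roll":0,"claw":0.5},{"tx":0.005,"ty":-0.005,"tz":0.25,"roll":0,"claw":0.5},{"tx":0.005,"ty":-0.005,"tz":0.25,"roll":0,"claw":0.5},{"tx":0.005,"ty":-0.005,"tz":0.25,"roll":0,"claw":0.5},{"tx":0.005,"ty":-0.005,"tz":0.25,"roll":0,"claw":0.5},{"tx":0.005,"ty":-0.005,"tz":0.25,"roll":0,"claw":0.5}]' 15
python3 -m creep '[{"tx":0,"ty":0,"tz":-0.15,"roll":0,"claw":0.5},{"tx":0,"ty":0,"tz":-0.35,"roll":0,"claw":0.5},{"tx":0,"ty":0,"tz":-0.55,"roll":0,"claw":0.5},{"tx":0,"ty":0,"tz":-0.75,"roll":0,"claw":0.5},{"tx":0,"ty":0,"tz":-0.92,"roll":0,"claw":0.5},{"tx":0,"ty":0,"tz":-0.92,"roll":0,"claw":0.5},{"tx":0,"ty":0,"tz":-0.92,"roll":0,"claw":0.5},{"tx":0,"ty":0,"tz":-0.92,"roll":0,"claw":0.5},{"tx":0,"ty":0,"tz":-0.92,"roll":0,"claw":0.5}]' 15
python3 -c "
from h import *
go(.491,-.3788,.2)"
```

```text
time: 14.68
ee_pos: [0.4517, -0.2741, 0.023]
eef_rot: [0.5, 0.866, -0.0, 0.001]
wrist_force: [-0.4, -0.0, 5.2]
width: 0.06
grip_force: 15.0
time: 15.43
ee_pos: [0.4501, -0.2731, 0.2043]
eef_rot: [0.5, 0.866, 0.0, -0.002]
wrist_force: [-0.3, -0.2, -1.9]
width: 0.0597
grip_force: 15.0
move tx -0.5598 ty -0.0870 tz 0.0194 roll 0.000 yaw 30.0 at [ 0.4501 -0.2731  0.2043] tilt [-0.0037  0.0023]
```

```bash

python3 -m creep '[{"tx":-0.15,"ty":-0.04,"tz":0,"roll":0,"claw":0.5},{"tx":-0.3,"ty":-0.087,"tz":0,"roll":0,"claw":0.5},{"tx":-0.45,"ty":-0.087,"tz":0,"roll":0,"claw":0.5},{"tx":-0.56,"ty":-0.087,"tz":0,"roll":0,"claw":0.5},{"tx":-0.56,"ty":-0.087,"tz":0.08,"roll":0,"claw":0.5},{"tx":-0.56,"ty":-0.087,"tz":0.15,"roll":0,"claw":0.5},{"tx":-0.56,"ty":-0.087,"tz":0.18,"roll":0,"claw":0.5},{"tx":-0.56,"ty":-0.087,"tz":0.18,"roll":0,"claw":0.5},{"tx":-0.56,"ty":-0.087,"tz":0.18,"roll":0,"claw":0.5},{"tx":-0.56,"ty":-0.087,"tz":0.18,"roll":0,"claw":0.5},{"tx":-0.56,"ty":-0.087,"tz":0.18,"roll":0,"claw":0.5},{"tx":-0.56,"ty":-0.087,"tz":0.18,"roll":0,"claw":0.5},{"tx":-0.56,"ty":-0.087,"tz":0.18,"roll":0,"claw":0.5}]' 15
python3 -c "
from h import *
held(22,35,.023); go(.491,-.3788,.141,30)"
```

```text
time: 16.52
ee_pos: [0.4924, -0.3796, 0.1711]
eef_rot: [0.5, 0.866, -0.0, 0.001]
wrist_force: [-0.4, 0.0, -1.0]
width: 0.0599
grip_force: 15.0
r 0.030557864467793613 offset tool [ 0.0005 -0.0007 -0.    ] world [-0.0009  0.    ]
move tx 0.0070 ty -0.0040 tz 0.1498 roll -0.000 yaw 30.0 at [ 0.4924 -0.3796  0.171 ] tilt [ 0.0008 -0.0007]
```

```bash

python3 -m creep '[{"tx":0.004,"ty":-0.003,"tz":0.03,"roll":0,"claw":0.5},{"tx":0.004,"ty":-0.003,"tz":0.05,"roll":0,"claw":0.5},{"tx":0.004,"ty":-0.003,"tz":0.07,"roll":0,"claw":0.5},{"tx":0.004,"ty":-0.003,"tz":0.09,"roll":0,"claw":0.5},{"tx":0.004,"ty":-0.003,"tz":0.11,"roll":0,"claw":0.5},{"tx":0.004,"ty":-0.003,"tz":0.13,"roll":0,"claw":0.5},{"tx":0.004,"ty":-0.003,"tz":0.145,"roll":0,"claw":0.5},{"tx":0.004,"ty":-0.003,"tz":0.158,"roll":0,"claw":0.5},{"tx":0.004,"ty":-0.003,"tz":0.158,"roll":0,"claw":0.5},{"tx":0.004,"ty":-0.003,"tz":0.158,"roll":0,"claw":0.5},{"tx":0.004,"ty":-0.003,"tz":0.158,"roll":0,"claw":0.5}]' 15

```

```text
time: 17.48
ee_pos: [0.4915, -0.3795, 0.1409]
eef_rot: [0.5, 0.866, -0.0, 0.001]
wrist_force: [-2.4, 1.7, 8.4]
width: 0.0599
grip_force: 15.0
```

Home height is reached (0.141). I release and retreat.

```bash

python3 -m creep '[{"tx":0,"ty":0,"tz":0,"roll":0,"claw":0.85},{"tx":0,"ty":0,"tz":0,"roll":0,"claw":0.85},{"tx":0,"ty":0,"tz":0,"roll":0,"claw":0.85},{"tx":0,"ty":0,"tz":0,"roll":0,"claw":0.85},{"tx":0,"ty":0,"tz":-0.2,"roll":0,"claw":0.85},{"tx":0,"ty":0,"tz":-0.4,"roll":0,"claw":0.85},{"tx":0,"ty":0,"tz":-0.45,"roll":0,"claw":0.85},{"tx":0,"ty":0,"tz":-0.45,"roll":0,"claw":0.85},{"tx":0,"ty":0,"tz":-0.45,"roll":0,"claw":0.85},{"tx":0,"ty":0,"tz":-0.45,"roll":0,"claw":0.85},{"tx":0,"ty":0,"tz":-0.45,"roll":0,"claw":0.85},{"tx":0,"ty":0,"tz":-0.45,"roll":0,"claw":0.85},{"tx":0,"ty":0,"tz":-0.45,"roll":0,"claw":0.85}]' 15
python3 - <<'E'
from h import *
go(.448,-.1008,.12,60)
ring(22,35,.491,-.379,.162)
E
```

```text
time: 18.57
ee_pos: [0.4909, -0.3789, 0.2274]
eef_rot: [0.5, 0.866, 0.0, -0.001]
wrist_force: [1.1, 0.4, 0.0]
width: 0.0777
grip_force: 0.0
move tx 1.3104 ty 0.5095 tz 0.5395 roll -0.250 yaw 30.0 at [ 0.4909 -0.3789  0.2274] tilt [-0.0018  0.0014]
ring [ 0.4904 -0.3797  0.0297]
```

```bash

python3 -m creep '[{"tx":0.2,"ty":0.08,"tz":0,"roll":0,"claw":0.85},{"tx":0.4,"ty":0.16,"tz":0,"roll":0,"claw":0.85},{"tx":0.6,"ty":0.24,"tz":0,"roll":0,"claw":0.85},{"tx":0.8,"ty":0.32,"tz":0.15,"roll":0,"claw":0.85},{"tx":1.0,"ty":0.4,"tz":0.3,"roll":0,"claw":0.85},{"tx":1.0,"ty":0.5,"tz":0.4,"roll":0,"claw":0.85},{"tx":1.0,"ty":0.51,"tz":0.4,"roll":0,"claw":0.85},{"tx":1.0,"ty":0.51,"tz":0.4,"roll":0,"claw":0.85}]' 15
python3 -c "
from h import *
go(.448,-.1008,.075,30)"
```

```text
time: 19.28
ee_pos: [0.4791, -0.1532, 0.1471]
eef_rot: [0.499, 0.867, -0.0, -0.002]
wrist_force: [-0.7, -0.9, 1.3]
width: 0.0775
grip_force: 0.0
move tx 0.3036 ty -0.0017 tz 0.3612 roll 0.001 yaw 30.2 at [ 0.4791 -0.1532  0.1471] tilt [-0.0036  0.0012]
```

```bash

python3 -m creep '[{"tx":0.15,"ty":0,"tz":0.1,"roll":0,"claw":0.85},{"tx":0.304,"ty":0,"tz":0.2,"roll":0,"claw":0.85},{"tx":0.304,"ty":0,"tz":0.36,"roll":0,"claw":0.85},{"tx":0.304,"ty":0,"tz":0.36,"roll":0,"claw":0.85},{"tx":0.304,"ty":0,"tz":0.36,"roll":0,"claw":0.85},{"tx":0.304,"ty":0,"tz":0.36,"roll":0,"claw":0.85},{"tx":0.304,"ty":0,"tz":0.36,"roll":0,"claw":0.85},{"tx":0.304,"ty":0,"tz":0.36,"roll":0,"claw":0.85},{"tx":0.304,"ty":0,"tz":0.36,"roll":0,"claw":0.85}]' 15
python3 -c "
from h import *
ring(0,8,.448,-.1008,.044);go(.448,-.1008,.021,30)"
```

```text
time: 20.03
ee_pos: [0.4503, -0.103, 0.0779]
eef_rot: [0.5, 0.866, 0.0, 0.001]
wrist_force: [-0.2, 0.4, -0.3]
width: 0.0776
grip_force: 0.0
ring [ 0.4479 -0.1005  0.0298]
move tx 0.0143 ty -0.0039 tz 0.2830 roll -0.000 yaw 30.0 at [ 0.45   -0.1029  0.0776] tilt [ 0.0018 -0.0006]
```

```bash

python3 -m creep '[{"tx":0.014,"ty":-0.004,"tz":0.13,"roll":0,"claw":0.85},{"tx":0.014,"ty":-0.004,"tz":0.2,"roll":0,"claw":0.85},{"tx":0.014,"ty":-0.004,"tz":0.275,"roll":0,"claw":0.85},{"tx":0.014,"ty":-0.004,"tz":0.275,"roll":0,"claw":0.85},{"tx":0.014,"ty":-0.004,"tz":0.275,"roll":0,"claw":0.85},{"tx":0.014,"ty":-0.004,"tz":0.275,"roll":0,"claw":0.85},{"tx":0.014,"ty":-0.004,"tz":0.275,"roll":0,"claw":0.5},{"tx":0.014,"ty":-0.004,"tz":0.275,"roll":0,"claw":0.5},{"tx":0.014,"ty":-0.004,"tz":0.275,"roll":0,"claw":0.5},{"tx":0.014,"ty":-0.004,"tz":0.275,"roll":0,"claw":0.5},{"tx":0.014,"ty":-0.004,"tz":0.275,"roll":0,"claw":0.5},{"tx":0.014,"ty":-0.004,"tz":0.275,"roll":0,"claw":0.5}]' 15
python3 -m creep '[{"tx":0,"ty":0,"tz":-0.2,"roll":0,"claw":0.5},{"tx":0,"ty":0,"tz":-0.4,"roll":0,"claw":0.5},{"tx":0,"ty":0,"tz":-0.6,"roll":0,"claw":0.5},{"tx":0,"ty":0,"tz":-0.8,"roll":0,"claw":0.5},{"tx":0,"ty":0,"tz":-1.0,"roll":0,"claw":0.5},{"tx":0,"ty":0,"tz":-1.0,"roll":0,"claw":0.5},{"tx":0,"ty":0,"tz":-1.0,"roll":0,"claw":0.5},{"tx":0,"ty":0,"tz":-1.0,"roll":0,"claw":0.5}]' 15
python3 -c "
from h import *
go(.4905,-.3795,.235,30)"
```

```text
time: 21.08
ee_pos: [0.4478, -0.1004, 0.0225]
eef_rot: [0.5, 0.866, 0.0, 0.001]
wrist_force: [-0.1, 0.6, 5.4]
width: 0.0599
grip_force: 15.0
time: 21.75
ee_pos: [0.4461, -0.1, 0.2206]
eef_rot: [0.5, 0.866, -0.0, -0.001]
wrist_force: [0.3, 0.3, -1.7]
width: 0.0597
grip_force: 15.0
move tx -1.3210 ty -0.5064 tz -0.0730 roll -0.000 yaw 30.0 at [ 0.4461 -0.1     0.2206] tilt [-0.0023  0.0004]
```

```bash

python3 -m creep '[{"tx":-0.2,"ty":-0.08,"tz":-0.07,"roll":0,"claw":0.5},{"tx":-0.4,"ty":-0.16,"tz":-0.07,"roll":0,"claw":0.5},{"tx":-0.6,"ty":-0.24,"tz":-0.07,"roll":0,"claw":0.5},{"tx":-0.8,"ty":-0.35,"tz":-0.07,"roll":0,"claw":0.5},{"tx":-0.95,"ty":-0.5,"tz":-0.07,"roll":0,"claw":0.5},{"tx":-0.95,"ty":-0.506,"tz":-0.07,"roll":0,"claw":0.5},{"tx":-0.95,"ty":-0.506,"tz":-0.07,"roll":0,"claw":0.5},{"tx":-0.95,"ty":-0.506,"tz":-0.07,"roll":0,"claw":0.5},{"tx":-0.95,"ty":-0.506,"tz":-0.07,"roll":0,"claw":0.5}]' 15
python3 -c "
from h import *
go(.4905,-.3795,.205,30)"
```

```text
time: 22.5
ee_pos: [0.4541, -0.3139, 0.2344]
eef_rot: [0.5, 0.866, 0.001, -0.002]
wrist_force: [-0.3, 0.4, -1.6]
width: 0.06
grip_force: 15.0
move tx -0.3758 ty -0.0063 tz 0.1456 roll 0.000 yaw 30.0 at [ 0.4541 -0.3139  0.2344] tilt [-0.0022  0.0025]
```

```bash

python3 -m creep '[{"tx":-0.15,"ty":-0.006,"tz":0,"roll":0,"claw":0.5},{"tx":-0.3,"ty":-0.006,"tz":0,"roll":0,"claw":0.5},{"tx":-0.376,"ty":-0.006,"tz":0,"roll":0,"claw":0.5},{"tx":-0.376,"ty":-0.006,"tz":0.08,"roll":0,"claw":0.5},{"tx":-0.376,"ty":-0.006,"tz":0.15,"roll":0,"claw":0.5},{"tx":-0.376,"ty":-0.006,"tz":0.15,"roll":0,"claw":0.5},{"tx":-0.376,"ty":-0.006,"tz":0.15,"roll":0,"claw":0.5},{"tx":-0.376,"ty":-0.006,"tz":0.15,"roll":0,"claw":0.5},{"tx":-0.376,"ty":-0.006,"tz":0.15,"roll":0,"claw":0.5},{"tx":-0.376,"ty":-0.006,"tz":0.15,"roll":0,"claw":0.5},{"tx":-0.376,"ty":-0.006,"tz":0.15,"roll":0,"claw":0.5}]' 15
python3 -c "
from h import *
held(0,8,.0225); go(.4905,-.3795,.1745,30)"
```

```text
time: 23.42
ee_pos: [0.4913, -0.3811, 0.2066]
eef_rot: [0.5, 0.866, -0.0, 0.001]
wrist_force: [-0.4, 0.8, -1.7]
width: 0.0598
grip_force: 15.0
r 0.030174855620884674 offset tool [ 0.0004 -0.0007 -0.    ] world [-0.0008 -0.    ]
move tx 0.0092 ty 0.0011 tz 0.1597 roll -0.000 yaw 30.0 at [ 0.4912 -0.3812  0.2064] tilt [ 0.0009 -0.0008]
```

```bash

python3 -m creep '[{"tx":0.008,"ty":0,"tz":0.04,"roll":0,"claw":0.5},{"tx":0.008,"ty":0,"tz":0.06,"roll":0,"claw":0.5},{"tx":0.008,"ty":0,"tz":0.08,"roll":0,"claw":0.5},{"tx":0.008,"ty":0,"tz":0.1,"roll":0,"claw":0.5},{"tx":0.008,"ty":0,"tz":0.12,"roll":0,"claw":0.5},{"tx":0.008,"ty":0,"tz":0.14,"roll":0,"claw":0.5},{"tx":0.008,"ty":0,"tz":0.155,"roll":0,"claw":0.5},{"tx":0.008,"ty":0,"tz":0.167,"roll":0,"claw":0.5},{"tx":0.008,"ty":0,"tz":0.167,"roll":0,"claw":0.5},{"tx":0.008,"ty":0,"tz":0.167,"roll":0,"claw":0.5},{"tx":0.008,"ty":0,"tz":0.167,"roll":0,"claw":0.5}]' 15

```

```text
time: 24.38
ee_pos: [0.4908, -0.3802, 0.1744]
eef_rot: [0.5, 0.866, -0.0, 0.002]
wrist_force: [-1.8, 1.9, 6.8]
width: 0.0595
grip_force: 15.0
```

```bash

python3 -m creep '[{"tx":0,"ty":0,"tz":0,"roll":0,"claw":0.85},{"tx":0,"ty":0,"tz":0,"roll":0,"claw":0.85},{"tx":0,"ty":0,"tz":0,"roll":0,"claw":0.85},{"tx":0,"ty":0,"tz":0,"roll":0,"claw":0.85},{"tx":0,"ty":0,"tz":-0.2,"roll":0,"claw":0.85},{"tx":0,"ty":0,"tz":-0.4,"roll":0,"claw":0.85},{"tx":0,"ty":0,"tz":-0.45,"roll":0,"claw":0.85},{"tx":0,"ty":0,"tz":-0.45,"roll":0,"claw":0.85},{"tx":0,"ty":0,"tz":-0.45,"roll":0,"claw":0.85},{"tx":0,"ty":0,"tz":-0.45,"roll":0,"claw":0.85},{"tx":0,"ty":0,"tz":-0.45,"roll":0,"claw":0.85},{"tx":0,"ty":0,"tz":-0.45,"roll":0,"claw":0.85},{"tx":0,"ty":0,"tz":-0.45,"roll":0,"claw":0.85}]' 15
python3 - <<'E'
from h import *
go(.4405,-.1855,.1,30)
ring(0,8,.4905,-.3795,.196)
E
```

```text
time: 25.47
ee_pos: [0.4899, -0.3795, 0.2611]
eef_rot: [0.5, 0.866, 0.0, -0.001]
wrist_force: [0.5, -0.4, 0.7]
width: 0.0775
grip_force: 0.0
move tx 0.9618 ty 0.2714 tz 0.8072 roll -0.000 yaw 30.0 at [ 0.4899 -0.3795  0.2611] tilt [-0.0018  0.0014]
ring [ 0.4895 -0.3798  0.0297]
```

Red is home. Next is the lid.

```bash

python3 -m creep '[{"tx":0.2,"ty":0.06,"tz":0,"roll":0,"claw":0.7},{"tx":0.4,"ty":0.12,"tz":0,"roll":0,"claw":0.7},{"tx":0.6,"ty":0.18,"tz":0.1,"roll":0,"claw":0.7},{"tx":0.8,"ty":0.27,"tz":0.25,"roll":0,"claw":0.7},{"tx":0.962,"ty":0.271,"tz":0.4,"roll":0,"claw":0.7},{"tx":0.962,"ty":0.271,"tz":0.6,"roll":0,"claw":0.7},{"tx":0.962,"ty":0.271,"tz":0.8,"roll":0,"claw":0.7},{"tx":0.962,"ty":0.271,"tz":0.93,"roll":0,"claw":0.7},{"tx":0.962,"ty":0.271,"tz":0.93,"roll":0,"claw":0.7},{"tx":0.962,"ty":0.271,"tz":0.93,"roll":0,"claw":0.7},{"tx":0.962,"ty":0.271,"tz":0.93,"roll":0,"claw":0.7},{"tx":0.962,"ty":0.271,"tz":0.93,"roll":0,"claw":0.7},{"tx":0.962,"ty":0.271,"tz":0.93,"roll":0,"claw":0.7},{"tx":0.962,"ty":0.271,"tz":0.93,"roll":0,"claw":0.7}]' 15
python3 -c "
from h import *
go(.4405,-.1855,.022,30)
P=pose();c=vision.read_camera('wrist');print(pix(c,[.4405,-.1855,.044],P)-[180,150]);cv2.imwrite('pics/w7.png',c['frame'][150:400,180:480])"
```

```text
time: 26.68
ee_pos: [0.4421, -0.1867, 0.078]
eef_rot: [0.5, 0.866, 0.0, 0.002]
wrist_force: [-0.2, 0.1, 0.7]
width: 0.0638
grip_force: 0.0
move tx 0.0100 ty -0.0046 tz 0.2798 roll -0.000 yaw 30.0 at [ 0.4421 -0.1867  0.078 ] tilt [ 0.0032 -0.0015]
[137.57743195 115.35325847]
```

View pics/w7.png

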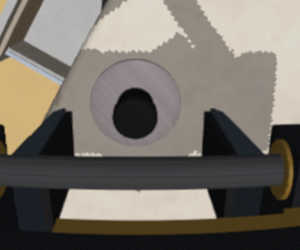

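The knob top is at crop (135,116) against a predicted (138,115), so it is well centred. I descend and grip.

```bash

python3 -m creep '[{"tx":0.01,"ty":-0.006,"tz":0.13,"roll":0,"claw":0.7},{"tx":0.01,"ty":-0.006,"tz":0.2,"roll":0,"claw":0.7},{"tx":0.01,"ty":-0.006,"tz":0.28,"roll":0,"claw":0.7},{"tx":0.01,"ty":-0.006,"tz":0.28,"roll":0,"claw":0.7},{"tx":0.01,"ty":-0.006,"tz":0.28,"roll":0,"claw":0.7},{"tx":0.01,"ty":-0.006,"tz":0.28,"roll":0,"claw":0.5},{"tx":0.01,"ty":-0.006,"tz":0.28,"roll":0,"claw":0.35},{"tx":0.01,"ty":-0.006,"tz":0.28,"roll":0,"claw":0.2},{"tx":0.01,"ty":-0.006,"tz":0.28,"roll":0,"claw":0.2},{"tx":0.01,"ty":-0.006,"tz":0.28,"roll":0,"claw":0.2},{"tx":0.01,"ty":-0.006,"tz":0.28,"roll":0,"claw":0.2},{"tx":0.01,"ty":-0.006,"tz":0.28,"roll":0,"claw":0.2},{"tx":0.01,"ty":-0.006,"tz":0.28,"roll":0,"claw":0.2},{"tx":0.01,"ty":-0.006,"tz":0.28,"roll":0,"claw":0.2}]' 15
python3 -m creep '[{"tx":0,"ty":0,"tz":-0.2,"roll":0,"claw":0.2},{"tx":0,"ty":0,"tz":-0.4,"roll":0,"claw":0.2},{"tx":0,"ty":0,"tz":-0.6,"roll":0,"claw":0.2},{"tx":0,"ty":0,"tz":-0.8,"roll":0,"claw":0.2},{"tx":0,"ty":0,"tz":-1.0,"roll":0,"claw":0.2},{"tx":0,"ty":0,"tz":-1.0,"roll":0,"claw":0.2},{"tx":0,"ty":0,"tz":-1.0,"roll":0,"claw":0.2},{"tx":0,"ty":0,"tz":-1.0,"roll":0,"claw":0.2},{"tx":0,"ty":0,"tz":-1.0,"roll":0,"claw":0.2}]' 15
python3 -c "
from h import *
go(.49,-.3795,.26,30)"
```

```text
time: 27.9
ee_pos: [0.4392, -0.1849, 0.0206]
eef_rot: [0.5, 0.866, 0.0, 0.0]
wrist_force: [-0.3, 0.7, 3.1]
width: 0.0265
grip_force: 15.0
time: 28.65
ee_pos: [0.4377, -0.1844, 0.2183]
eef_rot: [0.5, 0.866, -0.0, -0.002]
wrist_force: [0.3, 0.7, 0.1]
width: 0.0265
grip_force: 15.0
move tx -0.9750 ty -0.2619 tz -0.2111 roll -0.000 yaw 30.0 at [ 0.4377 -0.1844  0.2183] tilt [-0.004   0.0017]
```

```bash

python3 -m creep '[{"tx":-0.1,"ty":-0.03,"tz":-0.21,"roll":0,"claw":0.2},{"tx":-0.3,"ty":-0.09,"tz":-0.21,"roll":0,"claw":0.2},{"tx":-0.5,"ty":-0.15,"tz":-0.21,"roll":0,"claw":0.2},{"tx":-0.7,"ty":-0.2,"tz":-0.21,"roll":0,"claw":0.2},{"tx":-0.85,"ty":-0.26,"tz":-0.21,"roll":0,"claw":0.2},{"tx":-0.97,"ty":-0.262,"tz":-0.21,"roll":0,"claw":0.2},{"tx":-0.97,"ty":-0.262,"tz":-0.21,"roll":0,"claw":0.2},{"tx":-0.97,"ty":-0.262,"tz":-0.15,"roll":0,"claw":0.2},{"tx":-0.97,"ty":-0.262,"tz":-0.08,"roll":0,"claw":0.2},{"tx":-0.97,"ty":-0.262,"tz":-0.08,"roll":0,"claw":0.2},{"tx":-0.97,"ty":-0.262,"tz":-0.08,"roll":0,"claw":0.2},{"tx":-0.97,"ty":-0.262,"tz":-0.08,"roll":0,"claw":0.2},{"tx":-0.97,"ty":-0.262,"tz":-0.08,"roll":0,"claw":0.2},{"tx":-0.97,"ty":-0.262,"tz":-0.08,"roll":0,"claw":0.2},{"tx":-0.97,"ty":-0.262,"tz":-0.08,"roll":0,"claw":0.2},{"tx":-0.97,"ty":-0.262,"tz":-0.08,"roll":0,"claw":0.2}]' 15
python3 -c "
from h import *
go(.49,-.3795,.2066,30)
P=pose();c=vision.read_camera('wrist');print(pix(c,P[0]+P[1]@[0,0,.0206-.016],P)-[180,150], pix(c,[.49,-.3795,.196],P)-[180,150]);cv2.imwrite('pics/w8.png',c['frame'][150:400,180:480])"
```

```text
time: 29.98
ee_pos: [0.4907, -0.3791, 0.2369]
eef_rot: [0.5, 0.866, -0.0, 0.0]
wrist_force: [0.9, 0.1, 0.4]
width: 0.0266
grip_force: 15.0
move tx 0.0001 ty -0.0039 tz 0.1514 roll -0.000 yaw 30.0 at [ 0.4907 -0.3791  0.2369] tilt [ 0.0007 -0.0006]
[139.2196936  136.93028592] [137.75356279 114.81527137]
```

View pics/w8.png

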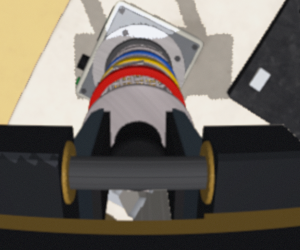

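The lid hangs level and centred over the red rim (disc edge at crop row 77, about 75 expected). I lower it.

```bash

python3 -m creep '[{"tx":0,"ty":-0.004,"tz":0.03,"roll":0,"claw":0.2},{"tx":0,"ty":-0.004,"tz":0.05,"roll":0,"claw":0.2},{"tx":0,"ty":-0.004,"tz":0.07,"roll":0,"claw":0.2},{"tx":0,"ty":-0.004,"tz":0.09,"roll":0,"claw":0.2},{"tx":0,"ty":-0.004,"tz":0.11,"roll":0,"claw":0.2},{"tx":0,"ty":-0.004,"tz":0.13,"roll":0,"claw":0.2},{"tx":0,"ty":-0.004,"tz":0.145,"roll":0,"claw":0.2},{"tx":0,"ty":-0.004,"tz":0.158,"roll":0,"claw":0.2},{"tx":0,"ty":-0.004,"tz":0.158,"roll":0,"claw":0.2},{"tx":0,"ty":-0.004,"tz":0.158,"roll":0,"claw":0.2},{"tx":0,"ty":-0.004,"tz":0.158,"roll":0,"claw":0.2}]' 15

```

```text
time: 30.95
ee_pos: [0.4902, -0.3798, 0.2065]
eef_rot: [0.5, 0.866, -0.0, 0.001]
wrist_force: [-1.0, 1.8, 6.8]
width: 0.0262
grip_force: 15.0
```

Home height again. I release, rise, and check.

```bash

python3 -m creep '[{"tx":0,"ty":0,"tz":0,"roll":0,"claw":0.6},{"tx":0,"ty":0,"tz":0,"roll":0,"claw":0.6},{"tx":0,"ty":0,"tz":0,"roll":0,"claw":0.6},{"tx":0,"ty":0,"tz":0,"roll":0,"claw":0.6},{"tx":0,"ty":0,"tz":0,"roll":0,"claw":0.6},{"tx":0,"ty":0,"tz":0,"roll":0,"claw":0.6},{"tx":0,"ty":0,"tz":-0.15,"roll":0,"claw":0.6},{"tx":0,"ty":0,"tz":-0.35,"roll":0,"claw":0.6},{"tx":0,"ty":0,"tz":-0.5,"roll":0,"claw":0.6},{"tx":0,"ty":0,"tz":-0.5,"roll":0,"claw":0.6},{"tx":0,"ty":0,"tz":-0.5,"roll":0,"claw":0.6},{"tx":0,"ty":0,"tz":-0.5,"roll":0,"claw":0.6},{"tx":0,"ty":0,"tz":-0.5,"roll":0,"claw":0.6},{"tx":0,"ty":0,"tz":-0.5,"roll":0,"claw":0.6}]' 15
python3 - <<'E'
from h import *
w=vision.read_camera('wrist')['frame'][100:400,160:480]; s=vision.read_camera('side')['frame'][90:390,230:430]
cv2.imwrite('pics/fin.png',np.hstack([w[:,:300],cv2.resize(s,(400,600))[:300] , ]))
cv2.imwrite('pics/fin2.png',s)
E
```

```text
time: 32.12
ee_pos: [0.4894, -0.3791, 0.3029]
eef_rot: [0.5, 0.866, 0.0, -0.002]
wrist_force: [0.5, 0.7, 0.5]
width: 0.0546
grip_force: 0.0
```

View pics/fin.png

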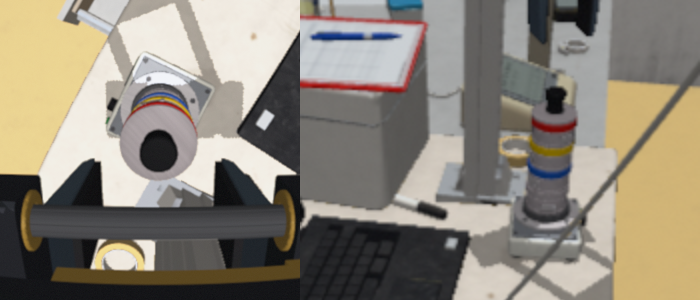

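View pics/fin2.png

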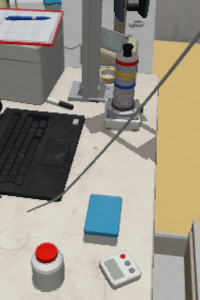

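The stack stands upright on the shaker in the right order with the lid on. The box, timer and jar are where they were, and the gripper is clear.

```bash
python3 -c "
from workcell import manip
print(manip.job_done())"
```

```text
the job is handed in; nothing more can be done
None
```

The sieve stack is built on the shaker in the order asked: pan, fine, medium, coarse, lid. Each piece reached its home height, the last pictures show the stack upright with the bystanders unmoved, and I handed the job in at about 32 s of the 128 s; no verdict came back.

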